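Load the bench finisher with beech balls and hold its dead-man lever at run

TASK

Tip the cup so that all six beech balls go into the open bowl of the bench finisher, and stand the empty cup back upright on the bench without dropping it. Only then press the pad of the spring-loaded dead-man lever down with the fingertips to half of its travel, never to the bottom stop (which trips the machine), and finish while still holding it there at half travel. Leave everything else on the bench where it is.

Things in the scene. Friction and masses are not known exactly. Their poses are not given: they have to be found in the camera images.
- cup: Round aluminium cup, 75 mm tall, outside diameter 72 mm at the foot flaring to 96 mm at the rim, wall 4 mm, 5 mm bottom; about 0.17 kg empty. It holds the six balls. A straight wooden handle like a saucepan's sticks out level from its wall along the cup's own -x axis. Origin: centre of the underside; z up out of the mouth.
- cup_handle (a point): Grip point on the cup's wooden handle: 95 mm from the cup's axis along its -x, 58 mm above its foot. The handle is a bar 18 mm wide (cup's y) and 16 mm high (cup's z), free from 48 to 160 mm from the cup's axis. This point's axes are the cup's.
- finisher: Bench-top vibratory finisher, fixed: grey round motor base carrying an open round plastic bowl, 224 mm across the rim, 120 mm tall overall. Origin: centre of the underside, z up.
- bowl_floor (a point): Centre of the bowl's inner floor, 46 mm above the table.
- bowl_rim (a point): Centre of the bowl's mouth, 120 mm above the table; inside diameter there 214 mm, tapering to about 200 mm half way down and about 155 mm at the floor.
- control_station: Fixed control station: aluminium base plate 200 x 90 x 16 mm with a grey bracket 106 mm tall that carries the dead-man lever. Origin: on the table below the lever's hinge; the lever points along the station's own -x (base plate from x = -160 to +40 mm).
- deadman_lever (a joint): Angle of the dead-man lever: 0 rad = released (raised, leaning 0.18 rad up), 0.36 rad = bottom stop; half travel is 0.18 rad, where the lever is level. It hinges on a level axis along the station's y, 85 mm above the table. A spring always pushes it back up: pressing on the pad takes about 3 N at the start, 7 to 8 N at half travel, 12 N at the bottom stop.
- lever_pad (a point): Centre of the top face of the round black pad (48 mm across, 14 mm thick) at the end of the lever, 120 mm from the hinge. Its height above the table: about 112 mm released, 91 mm at half travel, 70 mm at the bottom stop; it moves on an arc about the hinge. The pad is pressed from above.
- ball0_center (a point): Centre of a plain beech ball, 30 mm diameter, 10 g; one of the six in the cup.
- ball1_center (a point): Centre of a plain beech ball, 30 mm diameter, 10 g; one of the six in the cup.
- ball2_center (a point): Centre of a plain beech ball, 30 mm diameter, 10 g; one of the six in the cup.
- ball3_center (a point): Centre of a plain beech ball, 30 mm diameter, 10 g; one of the six in the cup.
- ball4_center (a point): Centre of a plain beech ball, 30 mm diameter, 10 g; one of the six in the cup.
- ball5_center (a point): Centre of a plain beech ball, 30 mm diameter, 10 g; one of the six in the cup.
- sanding_block: Bystander, to be left where it is: cork sanding block 55 x 40 x 28 mm.
- ply_disc: Bystander, to be left where it is: small plywood disc, 64 mm across, 12 mm thick, lying flat.
- glue_bottle: Bystander, to be left where it is: white glue bottle, 56 mm across, 140 mm tall.
- wax_tin: Bystander, to be left where it is: steel tin, 76 mm across, 60 mm tall.
- mallet: Bystander, to be left where it is: hammer with a wooden handle, about 250 mm long, lying flat.
- dust_brush: Bystander, to be left where it is: flat brush with a wooden handle, about 200 mm long, lying flat.
There are look-alikes about, which are no part of the job. What is shaped like the cup but turquoise is not meant.

How it is judged:
By the outcome, as a careful person would: the job done as asked, in the order asked, and still so for the second after the job is handed in, while the arm keeps its last pose, push and grip.
It also fails if it takes over 67 s, if anything falls off the work surface, if the arm or the gripper's body presses on something with over 40 N, if the wrist force passes 120 N, or if a joint passes its speed limit or range.

ROBOT

A 6-joint arm with a two-finger parallel gripper is mounted at the origin on the work surface. World frame = base frame: x ahead of the robot, y to its left, z up, the work surface at z = 0. Lengths are in m, angles in rad, forces in N, time in s.
With the tool pointing down it reaches from about 0.25 to 0.775 m from the base axis. Payload 4 kg.
Tool frame: the origin (TCP) lies at the very end of the fingers, on their centre line; the grasp point (between the pads) lies 19 mm behind it; z points along the fingers, y is the line along which they close (so a half turn about z gives the same grasp; the last joint's range is limited). The gripper opens to 94 mm and grips with 3 to 60 N. Pads are 16 mm wide; open, the fingers measure 119 mm over their backs; the gripper's body (75 mm by 177 mm) begins 78 mm behind the grasp point.
Start: joints at [1.075, 0.087, 1.371, -0, 1.684, -0.103], TCP at [0.211, 0.508, 0.206] pointing down, gripper open.
Joint ranges: [-3.1, 3.1], [-0.76, 2.03], [0.27, 2.55], [-1.08, 4.22], [0.17, 2.65], [-2.57, 2.57]. Speed limits (rad/s): [2.79, 2.79, 3.14, 3.14, 3.14, 3.14].

INTERFACE

Orientations are given as [roll, pitch, yaw] about the fixed x, y, z axes, in that order (R = Rz(yaw) Ry(pitch) Rx(roll)).
In Python, from bench import robot gives the robot as it stands. The module is installed in compiled form; this text tells all that it offers.
- The arm moves only by the tool move_arm, never from a script. Its argument "deltas" is one flat list of numbers, 7 for each row, row after row: the turn, a rotation vector about the tool's x, y, z in rad, then the shift along the tool's x, y, z in cm, then the closure, from -1 (fully open) to 1 (shut). A call has 1 to 8 rows; each row is the pose to reach, as a shift and turn from the pose commanded when the call began, along the tool's axes at that moment; what a row does not reach only later rows make up. A row lasts 1/10 s, in which the tool goes at most 50 mm and 8.59 degrees, less where a joint would pass 70% of its speed; a pose out of reach is approached as far as the arm can. A call with a gripper value outside its range is refused whole. The fingers move at their own pace and stop on an object; the grip force is fixed at half the most. Time passes only in rows, so rows that repeat a pose let the fingers close. It gives the time, the measured TCP pose, the force, the opening and the grip force at its end, in the units of the state.
- robot.get_obs(): the state, without advancing time (a new reading comes with each control period).
- robot.snapshot(name): name is "scene" or "top"; returns a dict with "image" (384x512x3 uint8, red, green, blue), "depth" (384x512 float32, m along the optical axis (not along the pixel's ray), 0 where there is no reading), "fov_y" (degrees; the focal length in pixels is half the picture's height over the tangent of half this angle, whatever the lens; pixels are square), "cx", "cy" (the principal point, pixels), "D" ([k1, k2, p1, p2, k3] as OpenCV has them; the pictures are not rectified), "origin" and "orientation" of the camera in the world. Camera axes: x right, y up, looking along -z (the intrinsics and any distortion apply to the point x, -y, -z); pixel columns grow to the right and rows downward; lengths in m; the calibration is good to about 2 mm. A picture is of the moment at which its call begins.
- robot.close_job(): hands the job in; it is judged then, once.
The state is a dict: "time": time; "joint_positions": joint angles; "qvel": joint speeds; "joint_torque": joint torques, N m; "tool_pos": TCP position; "ee_rot": TCP orientation; "wrist_force": force on the tool from outside, world axes, zero at the start; "wrist_torque": the same for the moment, N m; "width": finger opening in m; "finger_force": force on a finger pad.
Only numpy, scipy, OpenCV 4.12 (cv2) and the standard library are available. Lean on these libraries where they do the work, as an engineer would, in place of code of your own. Each camera call takes 0.05 s, during which the arm holds its last target. There are 200 camera calls.

## Working session

There is one attempt and no reset: what is moved stays moved. The work goes in short steps, Python scripts to look and compute and a tool call to move; the robot and the scene stay as the last step left them, time stands still between calls to the robot, and variables do not carry over. Pictures are saved under pics/ and viewed, at most 10 in all, crops included, and the job is handed in when it is done.

Besides the shell and the picture viewer there is one more tool, called after ">>>" in YAML: its name, and indented under it one key for each argument. move_arm: Moves the arm, as the interface text tells. Its arguments: {"type":"object","properties":{"deltas":{"type":"array","items":{"type":"number"}}},"required":["deltas"]}

```bash
mkdir -p pics; cat > h.py <<'E'
import numpy as np, cv2
from scipy.spatial.transform import Rotation as R
from bench import robot
def cam(s):
    h=s["image"].shape[0]; f=h/2/np.tan(np.radians(s["fov_y"])/2)
    K=np.array([[f,0,s["cx"]],[0,f,s["cy"]],[0,0,1.]])
    return K,np.array(s["D"],float),np.array(s["origin"]),np.array(s["orientation"])
def rot(o):
    o=np.array(o); 
    return o if o.shape==(3,3) else R.from_euler('xyz',o).as_matrix()
def rays(s,px):
    K,D,o,q=cam(s); u=cv2.undistortPoints(np.array(px,float).reshape(-1,1,2),K,D).reshape(-1,2)
    d=np.c_[u[:,0],-u[:,1],-np.ones(len(u))]
    return o,d@rot(q).T
def onplane(s,px,z):
    o,d=rays(s,px); return o+d*((z-o[2])/d[:,2])[:,None]
def cloud(s):
    h,w=s["depth"].shape; g=np.stack(np.meshgrid(np.arange(w),np.arange(h)),-1).reshape(-1,2)
    o,d=rays(s,g); P=o+d*s["depth"].reshape(-1,1); P[s["depth"].ravel()==0]=np.nan
    return P.reshape(h,w,3)
E
python3 - <<'E'
from h import *
for n in("scene","top"):
    s=robot.snapshot(n); np.save(n+".npy",s,allow_pickle=True)
    print(n,s["fov_y"],s["cx"],s["cy"],s["D"],s["origin"],s["orientation"])
    cv2.imwrite(f"pics/{n}0.png",cv2.resize(s["image"][:,:,::-1],(800,600)))
o=robot.get_obs(); print(o)
E
```

```text
scene 52.090059737038644 253.20459806179107 190.24088808493943 [-0.12019668  0.          0.          0.          0.        ] [1.03219232 0.7309741  1.42513752] [ 0.58480828 -0.01583125  2.5658663 ]
top 47.25683949095546 260.11530120291707 183.92632533912507 [0.05402029 0.         0.         0.         0.        ] [ 0.27984651 -0.00903725  1.5143213 ] [ 0.18393649 -0.0080176  -1.55779537]
{'time': 0.1, 'joint_positions': array([ 1.07490793e+00,  8.78777840e-02,  1.37204511e+00, -3.04561169e-05,
        1.68359185e+00, -1.03136324e-01]), 'qvel': array([ 0.00080566, -0.00046394, -0.00386817,  0.00042264,  0.00184927,
        0.00088752]), 'joint_torque': array([ 3.00659238e-03, -3.41251767e+01, -3.03302479e+01,  7.20316591e-02,
        3.03498027e-02, -8.18768285e-05]), 'tool_pos': array([0.21030921, 0.50769098, 0.20445245]), 'ee_rot': array([-3.13967766e+00, -1.67778003e-04,  2.74883702e+00]), 'wrist_force': array([-0.03987668, -1.08187025,  0.20371808]), 'wrist_torque': array([-0.00493933, -0.04194154,  0.02774914]), 'finger_force': 0.0, 'width': 0.09396607051934891}
```

View pics/top0.png

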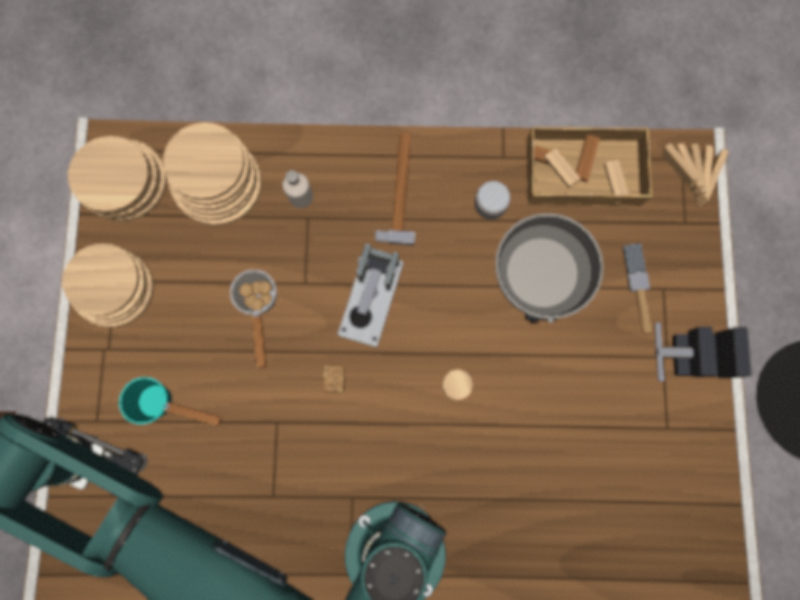

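View pics/scene0.png

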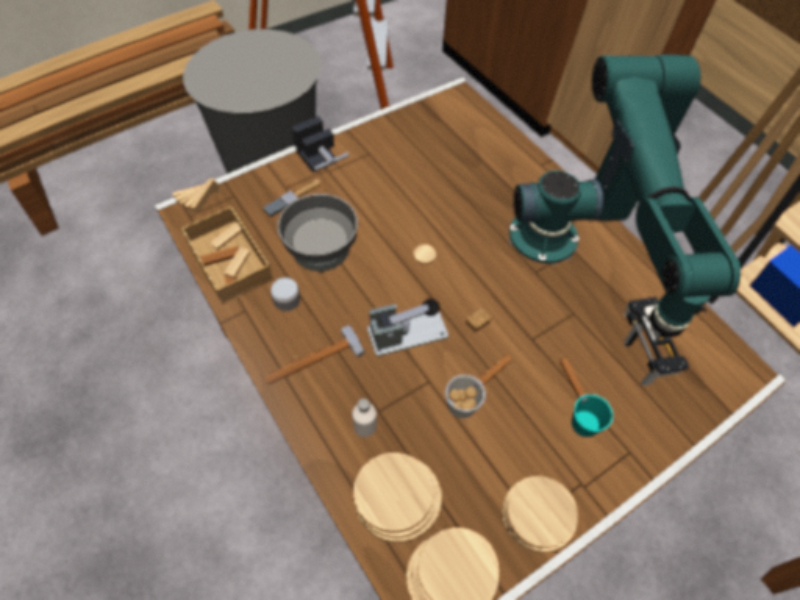

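The top view (800x600 pixels) shows two cup-shaped things. The grey cup with balls at (254,292) fits the description. The turquoise one at (145,400) is the decoy. The bowl is at (548,265), the lever station at (370,295) with its black pad at (361,317). I'll measure these and confirm the cup in a crop.

```bash
python3 - <<'E'
from h import *
s=np.load("top.npy",allow_pickle=True).item(); t=np.load("scene.npy",allow_pickle=True).item()
C=np.concatenate([cloud(s).reshape(-1,3),cloud(t).reshape(-1,3)])
I=np.concatenate([s["image"].reshape(-1,3),t["image"].reshape(-1,3)]); src=np.r_[np.zeros(384*512),np.ones(384*512)]
hsv=cv2.cvtColor(I.reshape(1,-1,3),cv2.COLOR_RGB2HSV)[0]
def p(u,v,z): return onplane(s,[[u*.64,v*.64]],z)[0]
print("table z",np.nanmedian(C[:,2][src==0]))
def circ(P):
    A=np.c_[2*P[:,:2],np.ones(len(P))]; x=np.linalg.lstsq(A,(P[:,:2]**2).sum(1),rcond=None)[0]; return x[:2],np.sqrt(x[2]+x[0]**2+x[1]**2)
def fit(c,r,z0,z1,lab):
    d=np.hypot(*(C[:,:2]-c[:2]).T)
    for k in(0,1):
        m=(d>r*.8)&(d<r*1.2)&(C[:,2]>z0)&(C[:,2]<z1)&(src==k)
        if m.sum()>10: print(lab,k,m.sum(),circ(C[m]),np.percentile(C[m,2],[5,50,95]))
cup=p(254,292,.075); bowl=p(548,265,.12); pad=p(361,317,.11)
print(cup,bowl,pad)
fit(cup,.048,.066,.085,"cup"); fit(bowl,.11,.112,.13,"bowl")
d=np.hypot(*(C[:,:2]-cup[:2]).T)
m=(d>.055)&(d<.17)&(C[:,2]>.045)&(C[:,2]<.085)
for k in(0,1):
    H=C[m&(src==k)]; print("handle",k,len(H),H.mean(0),np.percentile(H[:,2],[10,50,90])); q=np.linalg.svd(H[:,:2]-H[:,:2].mean(0))[2][0]; print(q,np.degrees(np.arctan2(q[1],q[0])))
d=np.hypot(*(C[:,:2]-pad[:2]).T)
for k in(0,1):
    m=(d<.045)&(C[:,2]>.085)&(hsv[:,2]<60)&(src==k); H=C[m]; print("pad",k,len(H),H.mean(0),np.percentile(H[:,2],[10,50,90]))
# base plate: bright pts at z .016
m=(np.hypot(*(C[:,:2]-p(370,295,.03)[:2]).T)<.13)&(C[:,2]>.009)&(C[:,2]<.022)
for k in (0,1): print("plate",cv2.minAreaRect(C[m&(src==k)][:,:2].astype(np.float32)))
m=(np.hypot(*(C[:,:2]-p(370,295,.03)[:2]).T)<.13)&(C[:,2]>.095)&(src==0)
print("high",C[m].mean(0))
a=s["image"][160:250,120:280,::-1]; b=t["image"][200:290,240:400,::-1]
cv2.imwrite("pics/crop1.png",np.hstack([cv2.resize(x,None,fx=2.5,fy=2.5,interpolation=2) for x in(a,b)]))
E
```

```text
table z -0.00042486793623786046
[0.53309882 0.30633831 0.075     ] [ 0.5909872  -0.31059985  0.12      ] [0.4776892  0.07608419 0.11      ]
cup 0 167 (array([0.53356958, 0.30943298]), np.float64(0.04607597849168375)) [0.06658689 0.0734578  0.07949747]
cup 1 88 (array([0.53500731, 0.31144787]), np.float64(0.04482865262317793)) [0.06659721 0.07225515 0.07823009]
bowl 0 425 (array([ 0.59240412, -0.31140938]), np.float64(0.10759779980873245)) [0.11334857 0.11954812 0.12530776]
bowl 1 221 (array([ 0.593366  , -0.30829548]), np.float64(0.1087340896877123)) [0.11274429 0.1172308  0.12283842]
handle 0 193 [0.4263234  0.29389385 0.06539919] [0.06059879 0.06607751 0.07002671]
[-0.98936301 -0.14546764] -171.63563976332898
handle 1 112 [0.42854357 0.29658492 0.06302811] [0.05920792 0.0632785  0.06700695]
[0.99192408 0.12683305] 7.286624494936008
pad 0 80 [0.47444606 0.07942926 0.11475372] [0.1108821  0.11485002 0.11872996]
pad 1 49 [0.47812162 0.08445046 0.11098803] [0.10634295 0.11088076 0.11592828]
plate ((0.5526849627494812, 0.07876963168382645), (0.18828999996185303, 0.23922322690486908), 65.04376220703125)
plate ((0.5509915947914124, 0.06804420053958893), (0.0873437449336052, 0.22931961715221405), 71.54086303710938)
high [0.54365597 0.05904786 0.10645467]
```

View pics/crop1.png

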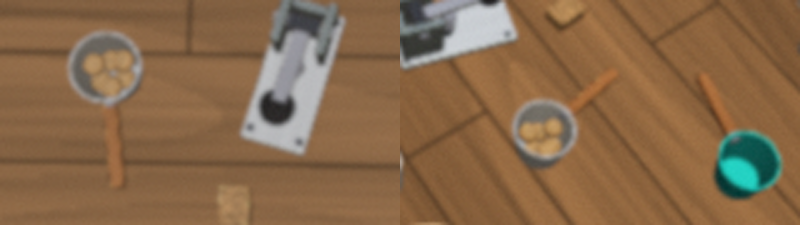

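The crop confirms it: the grey cup with tan balls (left panel about (105,67)) is the target, with its handle pointing towards the robot. The turquoise cup is empty. Next I'll move above the handle, logging joint and pose data so I can fit the arm's kinematics.

>>> move_arm:
  deltas: [0,0,-0.08,-4,-1.5,0,-1,0,0,-0.16,-8,-3,0,-1,0,0,-0.24,-12,-4.5,0,-1,0,0,-0.32,-16,-6,0,-1,0,0,-0.4,-20,-7.5,0,-1,0,0,-0.48,-24.5,-9,0,-1,0,0,-0.53,-29,-10.6,0,-1,0,0,-0.53,-29,-10.6,0,-1]

```text
time: 0.9
tool_pos: [0.4412, 0.2951, 0.2044]
ee_rot: [-3.139, -0.0, -3.011]
wrist_force: [-0.6, 0.0, -0.6]
width: 0.0941
finger_force: 0.0
```

```bash
cat > log.py <<'E'
from h import *; import json
o=robot.get_obs(); d={k:np.round(o[k],5).tolist() for k in("time","joint_positions","tool_pos","ee_rot","wrist_force","width")}
open("log.jsonl","a").write(json.dumps(d)+"\n"); print(d)
E
python3 log.py
```

```text
{'time': 0.9, 'joint_positions': [0.48413, 0.04565, 1.41685, -0.00234, 1.68025, -1.21714], 'tool_pos': [0.44121, 0.29505, 0.20441], 'ee_rot': [-3.13901, -0.00029, -3.01137], 'wrist_force': [-0.63743, 0.03761, -0.56785], 'width': 0.09408}
```

>>> move_arm:
  deltas: [0,-0.14,0,1,0,0,-1,0,-0.28,0,2,0,0,-1,0,-0.42,0,3,0,0,-1,0,-0.56,0,4,0,0,-1,0,-0.7,0,5,0,0,-1,0,-0.8,0,5,0,0,-1,0,-0.8,0,5,0,0,-1]

```text
time: 1.6
tool_pos: [0.3845, 0.2916, 0.2005]
ee_rot: [-3.137, 0.795, -2.996]
wrist_force: [-0.8, 0.5, 0.8]
width: 0.0941
finger_force: 0.0
```

```bash
python3 log.py; cat > kin.py <<'E'
import json,numpy as np
from scipy.spatial.transform import Rotation as R
from scipy.optimize import least_squares
rz=lambda a:R.from_euler('z',a).as_matrix(); ry=lambda a:R.from_euler('y',a).as_matrix()
def fk(q,p):
    # p: h,a1,lat,L1,off,L2,L3
    h,a1,lat,L1,off,L2,L3=p
    A=rz(q[0]); x=np.array([0,0,h])+A@[a1,lat,0]
    A=A@ry(q[1]); x=x+A@[0,0,L1]
    A=A@ry(q[2]); x=x+A@[off,0,L2]
    A=A@rz(q[3])@ry(q[4]); A=A@rz(q[5]); x=x+A@[0,0,L3]
    return x,A
E
python3 - <<'E'
from kin import *
L=[json.loads(l) for l in open("log.jsonl")]
L.append(dict(joint_positions=[1.07490793,.0878777840,1.37204511,0,1.68359185,-.103136324],tool_pos=[.21030921,.50769098,.20445245],ee_rot=[-3.13967766,0,2.74883702]))
for d in L:
    x,A=fk(d["joint_positions"],[.3,0,.05,.35,0,.35,.2]); M=A.T@R.from_euler('xyz',d["ee_rot"]).as_matrix(); print(np.round(M,3).tolist())
f=lambda p:np.r_[np.concatenate([fk(d["joint_positions"],p)[0]-d["tool_pos"] for d in L]),(p-np.array([.3,0,.05,.35,0,.35,.2]))*1e-3]
r=least_squares(f,[.3,0,.05,.35,0,.35,.2]); print(r.x,np.abs(r.fun[:9]).max())
E
```

```text
{'time': 1.6, 'joint_positions': [0.8869, -0.49696, 2.06862, -0.60673, 1.02004, -0.65022], 'tool_pos': [0.38446, 0.2916, 0.20054], 'ee_rot': [-3.13651, 0.7947, -2.99645], 'wrist_force': [-0.82973, 0.51561, 0.7599], 'width': 0.09411}
[[0.0, -1.0, -0.0], [1.0, 0.0, 0.0], [-0.0, -0.0, 1.0]]
[[0.0, -1.0, 0.0], [1.0, 0.0, -0.0], [0.0, 0.0, 1.0]]
[[-0.0, -1.0, 0.0], [1.0, -0.0, -0.0], [0.0, 0.0, 1.0]]
[ 0.15534221 -0.00055924  0.05659572  0.44852495  0.10302834  0.50013558
  0.35062592] 1.2338384327847951e-05
```

```bash
cat >> kin.py <<'E'
P=np.array([.15534221,-.00055924,.05659572,.44852495,.10302834,.50013558,.35062592])
LO=np.array([-3.1,-.76,.27,-1.08,.17,-2.57]);HI=np.array([3.1,2.03,2.55,4.22,2.65,2.57])
RT=rz(np.pi/2)
def tool(q):
    x,A=fk(q,P); return x,A@RT
def ik(x,M,q0):
    def f(q):
        y,A=tool(q); return np.r_[(y-x),.3*R.from_matrix(A.T@M).as_rotvec(),1e-4*(q-q0)]
    r=least_squares(f,np.clip(q0,LO+.01,HI-.01),bounds=(LO,HI)); return r.x,np.abs(r.fun[:6]).max()
def pose(cup_xy,zh,az,a,roll,sgn,g=.085):
    """TCP pose holding handle; cup_xy=cup axis, zh handle height, az handle->cup azimuth, roll about handle axis"""
    hx=np.array([np.cos(az),np.sin(az),0]); H=np.c_[hx,np.cross([0,0,1],hx),[0,0,1]]
    z=np.array([np.cos(a),0,-np.sin(a)]); y=np.array([0,sgn,0.]); T=np.c_[np.cross(y,z),y,z]
    c=np.array([cup_xy[0],cup_xy[1],zh]); M=H@R.from_euler('x',roll).as_matrix()
    gp=np.array([-g,0,0]); return c+M@(gp+.019*z), M@T
E
cat > plan.py <<'E'
from kin import *
cup=np.array([.534,.310]);azc=np.radians(8);bowl=np.array([.5928,-.310]);az0=np.arctan2(-.31,.593)
q0=np.array([.8869,-.49696,2.06862,-.60673,1.02004,-.65022])
for a in np.radians([35,50,65,80]):
  for sgn in(1,-1):
    qs=q0.copy()
    if sgn<0: qs[5]=2.2
    qg,e=ik(*pose(cup,.058,azc,a,0,sgn),qs)
    ql,e2=ik(*pose(cup,.26,azc,a,0,sgn),qg)
    for daz in np.radians([-60,-30,0,30,60]):
      az=az0+daz
      for s in(1,-1):
        lat=np.array([np.sin(az),-np.cos(az)])*s   # roll>0 about handle tips mouth to -y' side
        c=bowl-.045*lat; q=ql;E=[]; 
        for k in np.linspace(0,1,5)[1:]:
            q,_=ik(*pose(cup+k*(c-cup),.26,azc+k*(az-azc),a,0,sgn),q); E.append(_)
        for r in np.radians([30,60,90,110]):
            q,_=ik(*pose(c,.25,az,a,r*s,sgn),q); E.append(_)
        if max(E+[e,e2])<2e-3: print(np.degrees([a,daz]).round(),sgn,s,round(e,4),round(e2,4),round(max(E),4),q.round(2))
E
python3 plan.py
```

```text
[ 50. -30.] 1 1 0.0 0.0 0.0 [-0.72  0.11  2.29  2.56  1.2  -2.52]
[50.  0.] 1 1 0.0 0.0 0.0 [-1.1   0.29  2.05  1.84  1.68 -2.11]
[ 50. -30.] -1 1 0.0 0.0 0.0 [-0.72  0.11  2.29  2.56  1.2   0.62]
[50.  0.] -1 1 0.0 0.0 0.0 [-1.1   0.29  2.05  1.84  1.68  1.03]
[50. 30.] -1 1 0.0 0.0 0.0 [-1.13  0.57  1.6   1.55  2.09  1.25]
[50. 60.] -1 1 0.0 0.0 0.0 [-1.03  0.88  1.07  1.53  2.47  1.53]
[ 65. -30.] 1 1 0.0 0.0 0.0 [-0.89  0.25  2.17  2.21  1.46 -2.4 ]
[65.  0.] 1 1 0.0 0.0 0.0 [-1.09  0.46  1.85  1.72  1.88 -2.1 ]
[65. 30.] 1 1 0.0 0.0 0.0 [-1.06  0.72  1.39  1.54  2.27 -1.87]
[ 65. -30.] -1 1 0.0 0.0 0.0 [-0.89  0.25  2.17  2.21  1.46  0.75]
[65.  0.] -1 1 0.0 0.0 0.0 [-1.09  0.46  1.85  1.72  1.88  1.04]
[65. 30.] -1 1 0.0 0.0 0.0 [-1.06  0.72  1.39  1.54  2.27  1.28]
[65. 60.] -1 1 0.0 0.0 0.0 [-0.94  1.    0.88  1.67  2.64  1.65]
[ 80. -30.] 1 1 0.0 0.0 0.0 [-0.97  0.39  1.99  1.97  1.67 -2.33]
[80.  0.] 1 1 0.0 0.0 0.0 [-1.04  0.6   1.63  1.64  2.07 -2.08]
[80. 30.] 1 1 0.0 0.0 0.0 [-0.97  0.85  1.19  1.56  2.45 -1.82]
[ 80. -30.] -1 1 0.0 0.0 0.0 [-0.97  0.39  1.99  1.97  1.67  0.81]
[80.  0.] -1 1 0.0 0.0 0.0 [-1.04  0.6   1.63  1.64  2.07  1.06]
[80. 30.] -1 1 0.0 0.0 0.0 [-0.97  0.85  1.19  1.56  2.45  1.32]
```

```bash
cat > go.py <<'E'
from kin import *
from bench import robot
def delta(x,M,lab="",o=None):
    o=o or robot.get_obs(); A=R.from_euler('xyz',o["ee_rot"]).as_matrix()
    print(lab,"rot",R.from_matrix(A.T@M).as_rotvec().round(3),"cm",(A.T@(np.array(x)-o["tool_pos"])*100).round(2))
def fkpts(q):
    h,a1,lat,L1,off,L2,L3=P; A=rz(q[0]); x=np.array([0,0,h])+A@[a1,lat,0]; A=A@ry(q[1]); e=x+A@[0,0,L1]; A=A@ry(q[2]); return e,e+A@[off,0,L2]
CUP=np.array([.534,.310]);AZC=np.radians(8);BOWL=np.array([.5928,-.310]);AZB=np.arctan2(-.31,.593);C=np.array([.614,-.270])
E
python3 - <<'E'
from go import *
a=np.radians(60)
x,M=pose(CUP,.058,AZC,a,0,1); delta(x-.08*M[:,2],M,"pre"); delta(x,M,"grasp"); print(x)
q,_=ik(x,M,np.array([.8869,-.49696,2.06862,-.60673,1.02004,-.65022])); print(q.round(2),[v.round(2).tolist() for v in fkpts(q)])
q,_=ik(*pose(CUP,.26,AZC,a,0,1),q);print(q.round(2))
for k in np.linspace(0,1,6):
    q,_=ik(*pose(CUP+k*(C-CUP),.26,AZC+k*(AZB-AZC),a,0,1),q); print(_.round(4),q.round(2),[v.round(2).tolist() for v in fkpts(q)])
for r in np.radians([30,60,90,110,120]):
    q,_=ik(*pose(C,.25,AZB,a,r,1),q); print(_.round(4),q.round(2),[v.round(2).tolist() for v in fkpts(q)])
E
```

```text
pre rot [-0.002  0.271  0.004] cm [ 3.94 -0.23  8.79]
grasp rot [-0.002  0.271  0.004] cm [ 6.08 -0.22 16.5 ]
[0.45923476 0.29949243 0.04154552]
[ 0.62 -0.11  2.   -0.33  0.8  -0.91] [[-0.07, 0.02, 0.6], [0.29, 0.28, 0.35]]
[ 0.62 -0.26  1.71 -0.25  1.23 -1.06]
0.0 [ 0.62 -0.26  1.71 -0.25  1.23 -1.06] [[-0.13, -0.02, 0.59], [0.29, 0.28, 0.55]]
0.0 [ 0.41 -0.36  1.78 -0.2   1.24 -1.16] [[-0.17, -0.01, 0.57], [0.3, 0.19, 0.55]]
0.0 [ 0.15 -0.42  1.82 -0.14  1.23 -1.3 ] [[-0.19, 0.03, 0.57], [0.32, 0.11, 0.55]]
0.0 [-0.11 -0.4   1.81 -0.07  1.21 -1.44] [[-0.17, 0.08, 0.57], [0.34, 0.02, 0.55]]
0.0 [-0.33 -0.33  1.76 -0.01  1.19 -1.55] [[-0.12, 0.1, 0.58], [0.36, -0.07, 0.55]]
0.0 [-0.51 -0.2   1.66  0.01  1.16 -1.6 ] [[-0.05, 0.09, 0.59], [0.39, -0.15, 0.55]]
0.0 [-0.84 -0.17  1.73  0.66  1.26 -1.9 ] [[-0.01, 0.09, 0.6], [0.33, -0.28, 0.5]]
0.0 [-1.06 -0.01  1.8   1.13  1.46 -2.05] [[0.05, 0.03, 0.6], [0.28, -0.37, 0.39]]
0.0 [-1.12  0.23  1.87  1.51  1.67 -2.11] [[0.09, -0.07, 0.59], [0.26, -0.41, 0.25]]
0.0 [-1.09  0.4   1.92  1.75  1.82 -2.11] [[0.13, -0.13, 0.57], [0.27, -0.39, 0.15]]
0.0 [-1.06  0.49  1.93  1.89  1.89 -2.09] [[0.15, -0.16, 0.55], [0.28, -0.37, 0.11]]
```

```bash
python3 - <<'E'
from go import *
a=np.radians(50)
x,M=pose(CUP,.058,AZC,a,0,1); delta(x-.08*M[:,2],M,"pre"); delta(x,M,"grasp")
q,_=ik(x,M,np.array([.8869,-.49696,2.06862,-.60673,1.02004,-.65022])); print(q.round(2),[v.round(2).tolist() for v in fkpts(q)])
for z in(.15,.27):q,_=ik(*pose(CUP,z,AZC,a,0,1),q);print(_.round(4),q.round(2))
for r in np.radians([0,30,60,90,100,110]):
    q,_=ik(*pose(C,.27,AZB,a,r,1),q); print(_.round(4),q.round(2),[v.round(2).tolist() for v in fkpts(q)])
E
```

```text
pre rot [-0.001  0.097  0.004] cm [ 4.99 -0.23  8.6 ]
grasp rot [-0.001  0.097  0.004] cm [ 5.76 -0.22 16.56]
[ 0.69 -0.15  2.11 -0.59  0.64 -0.64] [[-0.09, 0.0, 0.6], [0.24, 0.27, 0.31]]
0.0 [ 0.69 -0.27  2.01 -0.46  0.84 -0.81]
0.0 [ 0.69 -0.35  1.82 -0.39  1.08 -0.94]
0.0 [-0.51 -0.31  1.79  0.02  0.96 -1.61] [[-0.09, 0.12, 0.58], [0.35, -0.13, 0.52]]
0.0 [-0.85 -0.28  1.84  0.72  1.1  -1.92] [[-0.04, 0.13, 0.59], [0.29, -0.24, 0.49]]
0.0 [-1.06 -0.14  1.91  1.21  1.32 -2.05] [[0.02, 0.08, 0.6], [0.25, -0.33, 0.4]]
0.0 [-1.13  0.08  2.    1.6   1.53 -2.08] [[0.07, -0.01, 0.6], [0.23, -0.36, 0.27]]
0.0 [-1.12  0.16  2.03  1.72  1.59 -2.07] [[0.08, -0.04, 0.6], [0.23, -0.35, 0.23]]
0.0 [-1.1   0.24  2.05  1.84  1.66 -2.06] [[0.1, -0.07, 0.59], [0.24, -0.34, 0.18]]
```

>>> move_arm:
  deltas: [0,0.05,0,2.5,-0.1,3,-1,0,0.1,0,5,-0.2,6,-1,0,0.1,0,5,-0.2,8.6,-1,0,0.1,0,5,-0.2,8.6,-1]

```text
time: 2.0
tool_pos: [0.4159, 0.2928, 0.1068]
ee_rot: [-3.138, 0.694, -3.005]
wrist_force: [0.5, 0.6, -0.0]
width: 0.0935
finger_force: 0.0
```

```bash
python3 - <<'E'
from h import *
from go import *
a=np.radians(50)
x,M=pose(CUP,.058,AZC,a,0,1); delta(x,M,"grasp")
s=robot.snapshot("scene"); t=robot.snapshot("top")
A=s["image"][180:300,230:390,::-1]; B=t["image"][140:260,100:260,::-1]
cv2.imwrite("pics/pre.png",np.hstack([cv2.resize(v,None,fx=2.5,fy=2.5,interpolation=2) for v in(A,B)]))
E
```

```text
grasp rot [-0.006 -0.004 -0.003] cm [0.47 0.1  7.85]
```

View pics/pre.png

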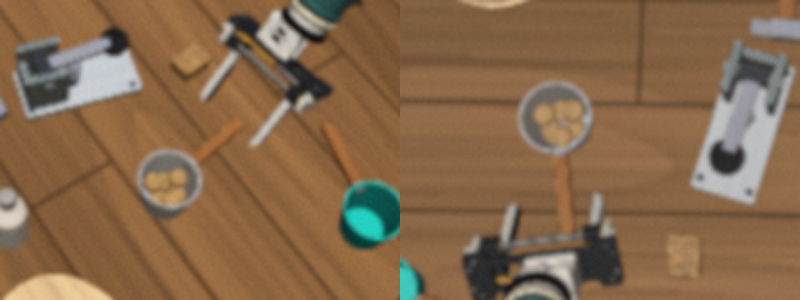

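The fingers straddle the handle (top view: tips at about (508,225) and (597,210), handle at (565,205)). Advancing and closing.

>>> move_arm:
  deltas: [0,0,0,0.4,0,2.5,-1,0,0,0,0.5,0,5,-1,0,0,0,0.5,0,7,-1,0,0,0,0.5,0,7.8,-1,0,0,0,0.5,0,7.8,-0.6,0,0,0,0.5,0,7.8,-0.2,0,0,0,0.5,0,7.8,0.3,0,0,0,0.5,0,7.8,0.6]

```text
time: 2.9
tool_pos: [0.4613, 0.3009, 0.0481]
ee_rot: [3.14, 0.702, -3.005]
wrist_force: [0.1, -0.2, -0.1]
width: 0.0652
finger_force: 0.0
```

>>> move_arm:
  deltas: [0,0,0,0,0,0,0.7,0,0,0,0,0,0,0.8,0,0,0,0,0,0,0.9,0,0,0,0,0,0,1,0,0,0,0,0,0,1,0,0,0,0,0,0,1]

```text
time: 3.5
tool_pos: [0.4612, 0.3003, 0.0467]
ee_rot: [-3.141, 0.7, -3.004]
wrist_force: [0.3, -1.8, -0.8]
width: 0.018
finger_force: 30.2
```

```bash
python3 log.py; python3 - <<'E'
from go import *
a=np.radians(50)
for z in (.058,.08,.27): delta(*pose(CUP,z,AZC,a,0,1),z)
E
```

```text
{'time': 3.5, 'joint_positions': [0.69018, -0.15811, 2.11394, -0.59224, 0.65149, -0.63838], 'tool_pos': [0.46121, 0.30028, 0.04674], 'ee_rot': [-3.1414, 0.69987, -3.00443], 'wrist_force': [0.29594, -1.80714, -0.77822], 'width': 0.01797}
0.058 rot [-0.002  0.002 -0.002] cm [ 0.16 -0.05  0.29]
0.08 rot [-0.002  0.002 -0.002] cm [-1.25 -0.05 -1.39]
0.27 rot [-0.002  0.002 -0.002] cm [-13.49  -0.05 -15.92]
```

>>> move_arm:
  deltas: [0,0,0,-0.4,0,-0.5,1,0,0,0,-1.3,0,-1.6,1,0,0,0,-2.8,0,-3.3,1,0,0,0,-4.8,0,-5.7,1,0,0,0,-7.2,0,-8.6,1,0,0,0,-9.6,0,-11.5,1,0,0,0,-11.8,0,-14.1,1,0,0,0,-13.5,0,-16.1,1]

```text
time: 4.3
tool_pos: [0.4603, 0.3003, 0.2591]
ee_rot: [3.14, 0.7, -3.005]
wrist_force: [-0.0, -0.0, -1.6]
width: 0.018
finger_force: 30.0
```

```bash
python3 log.py; python3 - <<'E'
from h import *
from go import *
a=np.radians(50)
for k in (1/3,2/3,1): delta(*pose(CUP+k*(C-CUP),.27,AZC+k*(AZB-AZC),a,0,1),k)
s=robot.snapshot("scene"); t=robot.snapshot("top")
A=s["image"][180:300,230:390,::-1]; B=t["image"][140:260,100:260,::-1]
cv2.imwrite("pics/lift.png",np.hstack([cv2.resize(v,None,fx=2.5,fy=2.5,interpolation=2) for v in(A,B)]))
E
```

```text
{'time': 4.3, 'joint_positions': [0.69101, -0.3499, 1.81449, -0.39167, 1.0878, -0.93912], 'tool_pos': [0.4603, 0.30031, 0.25911], 'ee_rot': [3.14009, 0.70022, -3.00519], 'wrist_force': [-0.02784, -0.01004, -1.58996], 'width': 0.01798}
0.3333333333333333 rot [0.133 0.002 0.156] cm [-1.000e-02 -1.809e+01  4.600e-01]
0.6666666666666666 rot [0.266 0.002 0.315] cm [ -0.37 -36.17   0.73]
1 rot [0.399 0.002 0.473] cm [ -0.94 -54.37   1.19]
```

View pics/lift.png

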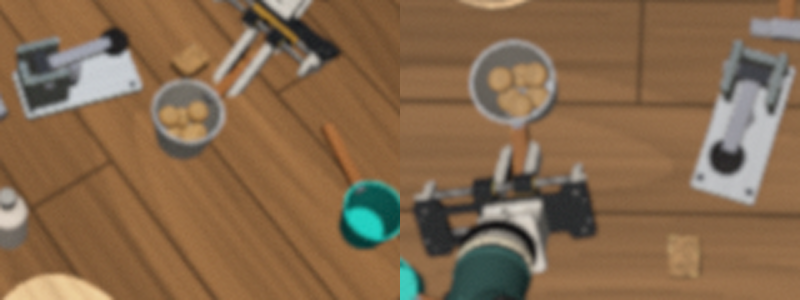

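The cup is held level at (188,110) in the scene panel with the balls inside. Carrying it across smoothly.

>>> move_arm:
  deltas: [0.004,0,0.005,0,-0.5,0,1,0.012,0,0.014,0,-1.6,0,1,0.024,0,0.028,0,-3.3,0.1,1,0.041,0,0.048,0,-5.6,0.1,1,0.062,0,0.073,0,-8.5,0.2,1,0.085,0,0.1,0,-11.6,0.3,1,0.109,0,0.128,0,-14.8,0.4,1,0.133,0,0.156,0,-18.1,0.5,1]

```text
time: 5.2
tool_pos: [0.4874, 0.1194, 0.2493]
ee_rot: [-3.137, 0.695, 3.075]
wrist_force: [0.5, -0.2, -2.4]
width: 0.0181
finger_force: 30.0
```

```bash
python3 - <<'E'
from go import *
a=np.radians(50)
p=lambda k:pose(CUP+k*(C-CUP),.27,AZC+k*(AZB-AZC),a,0,1)
o=robot.get_obs();print(o["tool_pos"],p(1/3)[0],o["wrist_force"])
for k in(2/3,):delta(*p(k),k)
x,M=p(2/3); o2=dict(tool_pos=x,ee_rot=R.from_matrix(M).as_euler('xyz')); delta(*p(1),"from2/3",o2)
E
```

```text
[0.48739301 0.11936293 0.24929168] [0.48804529 0.12157464 0.25544516] [ 0.4839074  -0.16720389 -2.37287703]
0.6666666666666666 rot [ 0.129 -0.003  0.159] cm [ -3.59 -17.38   2.27]
from2/3 rot [0.133 0.    0.159] cm [ -6.1  -16.39   5.12]
```

>>> move_arm:
  deltas: [0.016,0,0.02,-0.4,-2.2,0.3,1,0.032,0,0.04,-0.9,-4.4,0.6,1,0.049,0,0.06,-1.4,-6.6,0.9,1,0.065,0,0.08,-1.8,-8.7,1.1,1,0.081,0,0.1,-2.3,-10.9,1.4,1,0.097,0,0.12,-2.7,-13.1,1.7,1,0.113,0,0.14,-3.1,-15.2,2,1,0.13,0,0.159,-3.6,-17.4,2.3,1]

```text
time: 6.0
tool_pos: [0.5175, -0.0565, 0.2548]
ee_rot: [3.141, 0.694, 2.866]
wrist_force: [0.9, -0.2, -1.0]
width: 0.018
finger_force: 30.0
```

>>> move_arm:
  deltas: [0.025,0,0.03,-1.1,-3,0.9,1,0.049,0,0.059,-2.2,-6,1.9,1,0.071,0,0.085,-3.2,-8.7,2.7,1,0.091,0,0.109,-4.2,-11.2,3.5,1,0.108,0,0.129,-5,-13.3,4.2,1,0.121,0,0.145,-5.6,-14.9,4.7,1,0.129,0,0.154,-5.9,-15.9,5,1,0.133,0,0.159,-6.1,-16.4,5.1,1]

```text
time: 6.8
tool_pos: [0.5508, -0.235, 0.257]
ee_rot: [3.138, 0.697, 2.658]
wrist_force: [0.9, 0.3, -3.1]
width: 0.0178
finger_force: 30.0
```

```bash
python3 log.py; python3 - <<'E'
from h import *
from go import *
a=np.radians(50)
delta(*pose(C,.27,AZB,a,0,1),"at")
for r in(15,30,45,60,75,90,100): delta(*pose(C,.27,AZB,a,np.radians(r),1),r)
s=robot.snapshot("scene"); t=robot.snapshot("top")
A=s["image"][90:210,130:290,::-1]; B=t["image"][110:230,270:430,::-1]
cv2.imwrite("pics/over.png",np.hstack([cv2.resize(v,None,fx=2.5,fy=2.5,interpolation=2) for v in(A,B)]))
E
```

```text
{'time': 6.8, 'joint_positions': [-0.50951, -0.30852, 1.78747, 0.02394, 0.9665, -1.60407], 'tool_pos': [0.55078, -0.23498, 0.257], 'ee_rot': [3.13834, 0.69651, 2.65772], 'wrist_force': [0.89426, 0.34652, -3.13688], 'width': 0.01784}
at rot [ 0.002 -0.002 -0.002] cm [ 0.14 -0.17  0.08]
15 rot [-0.199 -0.002  0.166] cm [0.11 0.2  0.05]
30 rot [-0.4   -0.002  0.335] cm [ 0.02  0.55 -0.06]
45 rot [-0.6   -0.001  0.503] cm [-0.13  0.86 -0.24]
60 rot [-0.801 -0.001  0.671] cm [-0.32  1.09 -0.47]
75 rot [-1.002e+00 -1.000e-03  8.390e-01] cm [-0.55  1.23 -0.74]
90 rot [-1.202e+00 -1.000e-03  1.007e+00] cm [-0.79  1.28 -1.03]
100 rot [-1.336e+00 -1.000e-03  1.119e+00] cm [-0.95  1.26 -1.22]
```

View pics/over.png

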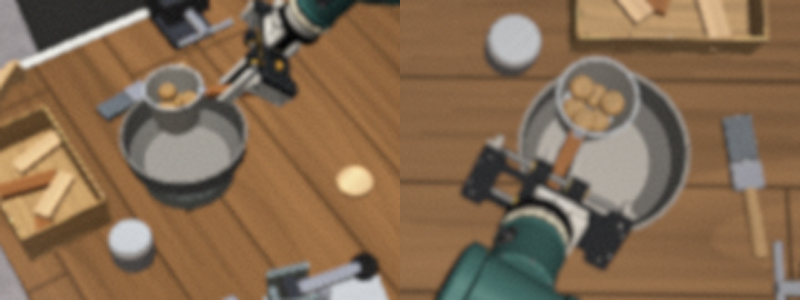

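The cup is above the bowl: cup at (598,97) and bowl centre at (605,145) in the top panel. Tipping it about the handle axis, in stages.

>>> move_arm:
  deltas: [-0.04,0,0.034,0,0.1,0,1,-0.12,0,0.1,0,0.2,0,1,-0.2,0,0.168,0,0.4,0,1,-0.29,0,0.244,0,0.5,-0.1,1,-0.38,0,0.319,-0.1,0.7,-0.1,1,-0.46,0,0.386,-0.1,0.8,-0.2,1,-0.54,0,0.453,-0.2,0.9,-0.2,1,-0.6,0,0.503,-0.2,1,-0.3,1]

```text
time: 7.7
tool_pos: [0.5555, -0.2256, 0.2624]
ee_rot: [2.222, 0.473, 2.124]
wrist_force: [-0.4, 0.2, -3.9]
width: 0.0178
finger_force: 30.0
```

>>> move_arm:
  deltas: [-0.05,0,0.042,0,0.1,0,1,-0.1,0,0.084,0,0.2,0,1,-0.15,0,0.126,0,0.3,0,1,-0.2,0,0.168,0,0.4,0,1,-0.25,0,0.21,0,0.5,-0.1,1,-0.3,0,0.252,-0.1,0.5,-0.1,1,-0.35,0,0.294,-0.1,0.6,-0.1,1,-0.4,0,0.335,-0.1,0.7,-0.1,1]

```text
time: 8.5
tool_pos: [0.558, -0.2218, 0.2682]
ee_rot: [1.775, 0.17, 1.98]
wrist_force: [0.6, -0.2, -3.3]
width: 0.0176
finger_force: 30.0
```

```bash
python3 log.py; python3 - <<'E'
from h import *
from go import *
a=np.radians(50)
delta(*pose(C,.27,AZB,a,np.radians(75),1),"75")
for r in(100,): delta(*pose(C,.27,AZB,a,np.radians(r),1),r)
s=robot.snapshot("scene"); t=robot.snapshot("top")
A=s["image"][90:210,130:290,::-1]; B=t["image"][110:230,270:430,::-1]
cv2.imwrite("pics/pour.png",np.hstack([cv2.resize(v,None,fx=2.5,fy=2.5,interpolation=2) for v in(A,B)]))
E
```

```text
{'time': 8.5, 'joint_positions': [-1.10467, -0.04288, 1.95696, 1.41068, 1.41875, -2.06666], 'tool_pos': [0.55797, -0.2218, 0.26823], 'ee_rot': [1.77451, 0.1705, 1.98042], 'wrist_force': [0.63446, -0.1775, -3.27137], 'width': 0.01761}
75 rot [-0.001 -0.001  0.004] cm [-0.07 -0.26 -0.21]
100 rot [-0.335 -0.001  0.284] cm [-0.16  0.35 -0.32]
```

View pics/pour.png

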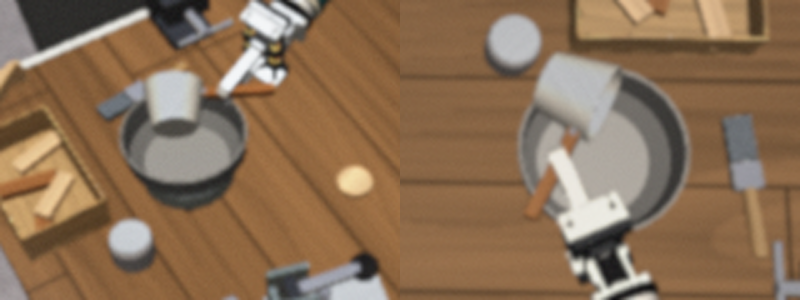

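Still at 75° and nothing has come out yet. Continuing slowly.

>>> move_arm:
  deltas: [-0.05,0,0.042,0,0.1,0,1,-0.1,0,0.084,0,0.2,0,1,-0.14,0,0.117,0,0.3,0,1,-0.18,0,0.151,0,0.4,0,1,-0.22,0,0.185,0,0.4,0,1,-0.26,0,0.218,0,0.5,-0.1,1,-0.3,0,0.252,-0.1,0.5,-0.1,1,-0.335,0,0.284,-0.1,0.6,-0.1,1]

```text
time: 9.4
tool_pos: [0.5586, -0.2217, 0.2749]
ee_rot: [1.437, -0.111, 1.971]
wrist_force: [0.2, -0.0, -1.7]
width: 0.0176
finger_force: 30.0
```

>>> move_arm:
  deltas: [-0.03,0,0.025,0,0.1,0,1,-0.06,0,0.05,0,0.1,0,1,-0.08,0,0.067,0,0.1,0,1,-0.1,0,0.084,0,0.1,0,1,-0.1,0,0.084,0,0.1,0,1,-0.1,0,0.084,0,0.1,0,1,-0.1,0,0.084,0,0.1,0,1,-0.1,0,0.084,0,0.1,0,1]

```text
time: 10.2
tool_pos: [0.5578, -0.222, 0.2759]
ee_rot: [1.333, -0.194, 1.987]
wrist_force: [-0.0, 0.2, -1.6]
width: 0.0177
finger_force: 30.0
```

```bash
python3 log.py; python3 - <<'E'
from h import *
s=robot.snapshot("scene"); t=robot.snapshot("top")
A=s["image"][90:210,130:290,::-1]; B=t["image"][110:230,270:430,::-1]
cv2.imwrite("pics/pour2.png",np.hstack([cv2.resize(v,None,fx=2.5,fy=2.5,interpolation=2) for v in(A,B)]))
E
```

```text
{'time': 10.2, 'joint_positions': [-1.09906, 0.21452, 2.04788, 1.81516, 1.64135, -2.0659], 'tool_pos': [0.55779, -0.22202, 0.27593], 'ee_rot': [1.3333, -0.19437, 1.98669], 'wrist_force': [-0.00283, 0.24224, -1.55815], 'width': 0.01771}
```

View pics/pour2.png

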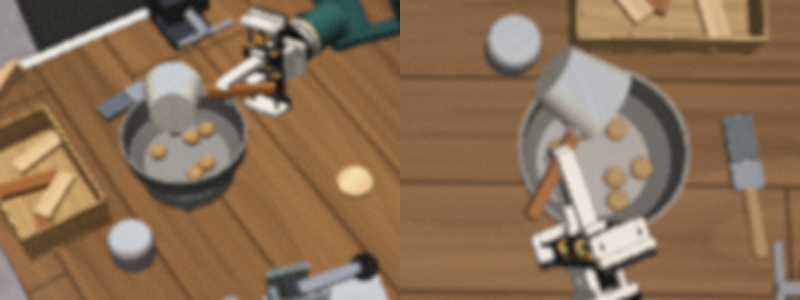

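Five balls are visible in the bowl (scene panel (158,150), (193,136), (206,128), (208,160), (195,172)); the sixth may be hidden. The wrist force suggests the cup is empty. I'll roll back upright and count.

>>> move_arm:
  deltas: [0.08,0,-0.067,0,-0.1,0,1,0.17,0,-0.143,0,-0.3,0,1,0.26,0,-0.218,0,-0.5,0,1,0.35,0,-0.294,-0.1,-0.6,-0.1,1,0.44,0,-0.369,-0.1,-0.8,-0.1,1,0.53,0,-0.445,-0.2,-0.9,-0.2,1,0.61,0,-0.512,-0.2,-1,-0.3,1,0.68,0,-0.571,-0.3,-1.1,-0.4,1]

```text
time: 11.1
tool_pos: [0.5565, -0.2228, 0.2643]
ee_rot: [2.041, 0.364, 2.052]
wrist_force: [1.0, 0.2, -1.7]
width: 0.0176
finger_force: 30.0
```

>>> move_arm:
  deltas: [0.09,0,-0.076,0,-0.2,0,1,0.18,0,-0.151,0,-0.3,0,1,0.27,0,-0.227,0,-0.5,0,1,0.36,0,-0.302,-0.1,-0.7,-0.1,1,0.45,0,-0.378,-0.1,-0.8,-0.1,1,0.54,0,-0.453,-0.2,-0.9,-0.2,1,0.62,0,-0.52,-0.2,-1,-0.3,1,0.7,0,-0.587,-0.3,-1.1,-0.4,1]

```text
time: 11.9
tool_pos: [0.5511, -0.231, 0.2569]
ee_rot: [3.047, 0.694, 2.601]
wrist_force: [-0.4, -0.1, -2.7]
width: 0.018
finger_force: 30.0
```

```bash
python3 log.py; python3 - <<'E'
from h import *
from go import *
a=np.radians(50)
delta(*pose(C,.27,AZB,a,0,1),"upright")
s=robot.snapshot("scene"); t=robot.snapshot("top")
A=s["image"][90:210,130:290,::-1]; B=t["image"][110:230,270:430,::-1]
cv2.imwrite("pics/after.png",np.hstack([cv2.resize(v,None,fx=2.5,fy=2.5,interpolation=2) for v in(A,B)]))
E
```

```text
{'time': 11.9, 'joint_positions': [-0.55225, -0.31564, 1.79403, 0.12391, 0.97408, -1.64975], 'tool_pos': [0.55107, -0.23099, 0.25686], 'ee_rot': [3.04668, 0.69359, 2.60108], 'wrist_force': [-0.4329, -0.14692, -2.67132], 'width': 0.01803}
upright rot [ 0.057 -0.002 -0.045] cm [-0.02 -0.55  0.14]
```

View pics/after.png

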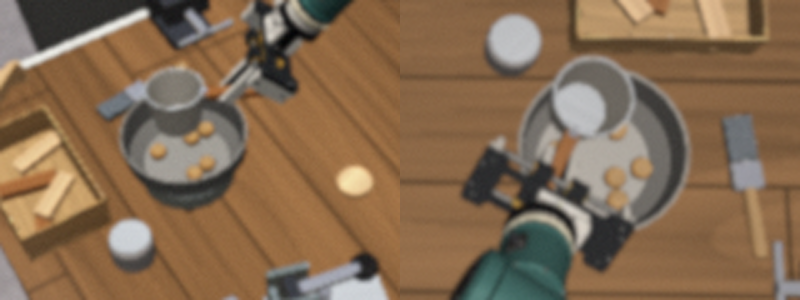

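The cup is empty. Five balls show in the bowl and the sixth is probably hidden behind the cup, so I'll count again once the cup is away. Heading back.

>>> move_arm:
  deltas: [0.057,0,-0.045,0,-0.5,0.1,1,0.057,0,-0.045,0,-0.5,0.1,1]

```text
time: 12.2
tool_pos: [0.5499, -0.2354, 0.2546]
ee_rot: [3.135, 0.695, 2.656]
wrist_force: [0.6, -0.4, -1.9]
width: 0.0176
finger_force: 30.0
```

```bash
python3 - <<'E'
from go import *
a=np.radians(50)
p=lambda k:pose(CUP+k*(C-CUP),.27,AZC+k*(AZB-AZC),a,0,1)
mk=lambda k:dict(tool_pos=p(k)[0],ee_rot=R.from_matrix(p(k)[1]).as_euler('xyz'))
o=robot.get_obs()
delta(*p(2/3),"now->2/3"); delta(*p(1/3),"->1/3",mk(2/3)); delta(*p(0),"->0",mk(1/3))
E
```

```text
now->2/3 rot [-0.128 -0.003 -0.162] cm [ 8.55 14.31 -7.14]
->1/3 rot [-0.133  0.    -0.159] cm [ 5.86 16.39 -4.92]
->0 rot [-0.133  0.    -0.159] cm [ 2.92 17.61 -2.45]
```

>>> move_arm:
  deltas: [-0.006,0,-0.008,0.4,0.7,-0.4,1,-0.018,0,-0.023,1.2,2,-1,1,-0.034,0,-0.043,2.3,3.8,-1.9,1,-0.052,0,-0.066,3.5,5.8,-2.9,1,-0.071,0,-0.09,4.7,7.9,-3.9,1,-0.09,0,-0.114,6,10,-5,1,-0.109,0,-0.138,7.3,12.2,-6.1,1,-0.128,0,-0.162,8.6,14.3,-7.1,1]

```text
time: 13.0
tool_pos: [0.5167, -0.0565, 0.2555]
ee_rot: [-3.14, 0.698, 2.868]
wrist_force: [0.1, 0.2, -2.2]
width: 0.0176
finger_force: 30.0
```

>>> move_arm:
  deltas: [-0.017,0,-0.02,0.7,2,-0.6,1,-0.033,0,-0.04,1.5,4.1,-1.2,1,-0.05,0,-0.06,2.2,6.1,-1.8,1,-0.067,0,-0.08,2.9,8.2,-2.5,1,-0.083,0,-0.099,3.7,10.2,-3.1,1,-0.1,0,-0.119,4.4,12.3,-3.7,1,-0.117,0,-0.139,5.1,14.3,-4.3,1,-0.133,0,-0.159,5.9,16.4,-4.9,1]

```text
time: 13.8
tool_pos: [0.4875, 0.1217, 0.2545]
ee_rot: [-3.14, 0.696, 3.075]
wrist_force: [0.0, 1.1, -1.2]
width: 0.0181
finger_force: 30.0
```

>>> move_arm:
  deltas: [-0.025,0,-0.03,0.5,3.3,-0.5,1,-0.049,0,-0.059,1.1,6.5,-0.9,1,-0.071,0,-0.085,1.6,9.4,-1.3,1,-0.091,0,-0.109,2,12,-1.7,1,-0.108,0,-0.129,2.4,14.3,-2,1,-0.121,0,-0.145,2.7,16,-2.2,1,-0.129,0,-0.154,2.8,17.1,-2.4,1,-0.133,0,-0.159,2.9,17.6,-2.5,1]

```text
time: 14.6
tool_pos: [0.4619, 0.2994, 0.2546]
ee_rot: [-3.139, 0.696, -3.0]
wrist_force: [-0.1, -1.2, -1.9]
width: 0.0175
finger_force: 30.0
```

```bash
python3 log.py; python3 - <<'E'
from h import *
from go import *
M=R.from_euler('xyz',[-3.1414,.69987,-3.00443]).as_matrix()
delta([.4612,.3003,.06],M,"above"); delta([.4612,.3003,.0475],M,"place")
for n in("top","scene"):
    s=robot.snapshot(n); Pc=cloud(s); hsv=cv2.cvtColor(s["image"],cv2.COLOR_RGB2HSV)
    d=np.hypot(Pc[...,0]-.5925,Pc[...,1]+.31)
    m=((d<.095)&(hsv[...,1]>70)&(Pc[...,2]<.12)).astype(np.uint8)
    n_,l,st,ce=cv2.connectedComponentsWithStats(m); print(n,[(int(a),c.round(0).tolist()) for a,c in zip(st[1:,4],ce[1:])])
    # cup tilt check: rim pts
    d=np.hypot(Pc[...,0]-.534,Pc[...,1]-.310); r=(d>.038)&(d<.06)&(Pc[...,2]>.25); Q=Pc[r]; 
    A=np.c_[Q[:,:2]-Q[:,:2].mean(0),np.ones(len(Q))]; print("rim plane",np.linalg.lstsq(A,Q[:,2],rcond=None)[0].round(3),Q.mean(0).round(3))
E
```

```text
{'time': 14.6, 'joint_positions': [0.68542, -0.34528, 1.81827, -0.38815, 1.08214, -0.94636], 'tool_pos': [0.46187, 0.2994, 0.25456], 'ee_rot': [-3.13852, 0.6958, -2.9998], 'wrist_force': [-0.12061, -1.17288, -1.94039], 'width': 0.01745}
above rot [ 0.    -0.004  0.004] cm [12.51  0.14 14.9 ]
place rot [ 0.    -0.004  0.004] cm [13.31  0.15 15.86]
top [(54, [356.0, 161.0]), (109, [334.0, 174.0]), (59, [366.0, 177.0]), (3, [317.0, 175.0]), (114, [356.0, 185.0]), (73, [325.0, 192.0])]
rim plane [-0.045 -0.029  0.273] [0.539 0.316 0.273]
scene [(105, [206.0, 142.0]), (33, [193.0, 150.0]), (67, [210.0, 157.0]), (191, [207.0, 170.0])]
rim plane [-0.039 -0.003  0.272] [0.533 0.309 0.272]
```

>>> move_arm:
  deltas: [0,-0.01,0,0.5,0,0.6,1,0,-0.02,0,1.7,0,2,1,0,-0.03,0,3.5,0,4.2,1,0,-0.04,0,5.5,0,6.6,1,0,-0.04,0,7.7,0.1,9.2,1,0,-0.04,0,9.7,0.1,11.6,1,0,-0.04,0,11.3,0.1,13.5,1,0,-0.04,0,12.5,0.1,14.9,1]

```text
time: 15.5
tool_pos: [0.461, 0.2972, 0.0569]
ee_rot: [-3.135, 0.734, -3.0]
wrist_force: [0.3, -0.1, -1.3]
width: 0.0179
finger_force: 30.0
```

>>> move_arm:
  deltas: [0,0,0,0.1,0,0.15,1,0,0,0,0.3,0,0.3,1,0,0,0,0.4,0,0.5,1,0,0,0,0.5,0,0.6,1,0,0,0,0.5,0,0.6,1,0,0,0,0.5,0,0.6,1]

```text
time: 16.1
tool_pos: [0.4628, 0.2993, 0.0532]
ee_rot: [-3.138, 0.738, -3.0]
wrist_force: [0.2, -0.1, -0.8]
width: 0.0176
finger_force: 30.0
```

```bash
python3 log.py
```

```text
{'time': 16.1, 'joint_positions': [0.70078, -0.17225, 2.13109, -0.65375, 0.63372, -0.583], 'tool_pos': [0.46284, 0.29931, 0.05316], 'ee_rot': [-3.138, 0.73771, -3.00048], 'wrist_force': [0.21453, -0.07344, -0.83831], 'width': 0.01759}
```

>>> move_arm:
  deltas: [0,0,0,0.1,0,0.1,1,0,0,0,0.2,0,0.2,1,0,0,0,0.2,0,0.25,1,0,0,0,0.2,0,0.25,1]

```text
time: 16.5
tool_pos: [0.4626, 0.299, 0.0489]
ee_rot: [-3.137, 0.736, -3.0]
wrist_force: [-0.2, -0.6, -1.6]
width: 0.0179
finger_force: 30.0
```

>>> move_arm:
  deltas: [0,0,0,0.1,0,0.1,1,0,0,0,0.15,0,0.15,1,0,0,0,0.15,0,0.15,1]

```text
time: 16.8
tool_pos: [0.4625, 0.2989, 0.0468]
ee_rot: [-3.137, 0.736, -3.0]
wrist_force: [0.3, 0.1, -0.4]
width: 0.0178
finger_force: 30.0
```

```bash
python3 log.py; python3 - <<'E'
from h import *
for n in("top","scene"):
    s=robot.snapshot(n); Pc=cloud(s)
    d=np.hypot(Pc[...,0]-.534,Pc[...,1]-.310); r=(d>.036)&(d<.06)&(Pc[...,2]>.066)&(Pc[...,2]<.09); Q=Pc[r]
    A=np.c_[Q[:,:2]-Q[:,:2].mean(0),np.ones(len(Q))]; print("rim plane",np.linalg.lstsq(A,Q[:,2],rcond=None)[0].round(3),Q.mean(0).round(3))
E
```

```text
{'time': 16.8, 'joint_positions': [0.70052, -0.16201, 2.13697, -0.66583, 0.62228, -0.56821], 'tool_pos': [0.46251, 0.29888, 0.04677], 'ee_rot': [-3.13668, 0.73624, -2.99968], 'wrist_force': [0.29404, 0.05613, -0.35599], 'width': 0.01781}
rim plane [ 0.036 -0.034  0.075] [0.536 0.316 0.075]
rim plane [0.055 0.035 0.074] [0.531 0.309 0.074]
```

>>> move_arm:
  deltas: [0,0.018,0,0,0,0,1,0,0.035,0,0,0,0,1,0,0.035,0,0,0,0,1]

```text
time: 17.2
tool_pos: [0.4633, 0.2993, 0.0479]
ee_rot: [-3.138, 0.703, -3.001]
wrist_force: [0.9, 0.6, -1.0]
width: 0.0179
finger_force: 30.0
```

```bash
python3 log.py
```

```text
{'time': 17.2, 'joint_positions': [0.68643, -0.15823, 2.11289, -0.59399, 0.64949, -0.64278], 'tool_pos': [0.46329, 0.29934, 0.04792], 'ee_rot': [-3.13827, 0.70289, -3.0011], 'wrist_force': [0.86814, 0.58739, -1.00207], 'width': 0.01788}
```

>>> move_arm:
  deltas: [0,0,0,0.05,0,0.05,1,0,0,0,0.1,0,0.1,1,0,0,0,0.1,0,0.12,1,0,0,0,0.1,0,0.12,1]

```text
time: 17.6
tool_pos: [0.4631, 0.2993, 0.0465]
ee_rot: [-3.138, 0.703, -3.0]
wrist_force: [-3.9, -2.7, 5.6]
width: 0.0175
finger_force: 30.0
```

```bash
python3 log.py
```

```text
{'time': 17.6, 'joint_positions': [0.68693, -0.15642, 2.11492, -0.59777, 0.64623, -0.63884], 'tool_pos': [0.46307, 0.29932, 0.04652], 'ee_rot': [-3.13768, 0.70339, -3.00011], 'wrist_force': [-3.85239, -2.67192, 5.63696], 'width': 0.01754}
```

Contact is firm at 5.6 N. Releasing by opening fully, then backing out.

>>> move_arm:
  deltas: [0,0,0,0,0,0,0.5,0,0,0,0,0,0,0,0,0,0,0,0,0,-0.5,0,0,0,0,0,0,-1,0,0,0,0,0,0,-1,0,0,0,0,0,0,-1,0,0,0,0,0,0,-1,0,0,0,0,0,0,-1]

```text
time: 18.4
tool_pos: [0.4626, 0.299, 0.0454]
ee_rot: [-3.137, 0.702, -3.0]
wrist_force: [-0.5, 0.3, -0.4]
width: 0.0758
finger_force: 0.0
```

>>> move_arm:
  deltas: [0,0,0,0,0,-1.5,-1,0,0,0,0,0,-4,-1,0,0,0,0,0,-7,-1,0,0,0,0,0,-10,-1,0,0,0,0,0,-13,-1,0,0,0,0,0,-15,-1,0,0,0,0,0,-15,-1]

```text
time: 19.1
tool_pos: [0.3668, 0.2875, 0.1636]
ee_rot: [3.14, 0.707, -3.002]
wrist_force: [0.5, 1.0, 0.9]
width: 0.0937
finger_force: 0.0
```

```bash
python3 log.py; python3 - <<'E'
from h import *
s=robot.snapshot("scene"); t=robot.snapshot("top"); np.save("top2.npy",t,allow_pickle=True); np.save("scene2.npy",s,allow_pickle=True)
k=lambda v,f:cv2.resize(v[:,:,::-1],None,fx=f,fy=f,interpolation=2)
A=k(s["image"][180:260,230:350],3.3); B=k(t["image"][150:230,110:230],3.3)
C=k(s["image"][115:195,150:270],3.3); D=k(t["image"][130:210,290:410],3.3)
cv2.imwrite("pics/placed.png",np.vstack([np.hstack([A,B]),np.hstack([C,D])]))
for n,s in(("top",t),("scene",s)):
    Pc=cloud(s); hsv=cv2.cvtColor(s["image"],cv2.COLOR_RGB2HSV)
    d=np.hypot(Pc[...,0]-.476,Pc[...,1]-.081); m=(d<.05)&(Pc[...,2]>.08)&(hsv[...,2]<50)
    v,u=np.nonzero(m); c,r=cv2.minEnclosingCircle(np.c_[u,v].astype(np.float32)); print(n,len(u),c,r,np.median(Pc[m][:,2]), onplane(s,[c],.112))
E
```

```text
{'time': 19.1, 'joint_positions': [0.8698, -0.48503, 2.09367, -0.52748, 1.03195, -0.68314], 'tool_pos': [0.36678, 0.28747, 0.16361], 'ee_rot': [3.14033, 0.70668, -3.00172], 'wrist_force': [0.5007, 0.95847, 0.85275], 'width': 0.09374}
top 64 (229.82432556152344, 202.71621704101562) 5.332613945007324 0.11413494157637671 [[0.47788554 0.07988864 0.112     ]]
scene 46 (275.75, 196.0) 4.366162300109863 0.1115156883388213 [[0.48059911 0.0840346  0.112     ]]
```

View pics/placed.png

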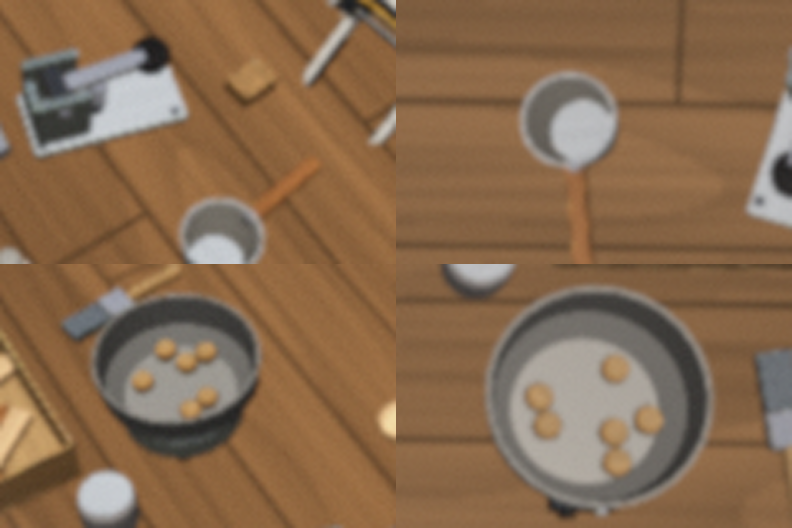

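All six balls are in the bowl in both views, and the empty cup stands upright on the bench. On to the lever pad, at about (0.478, 0.082): close the fingers and approach pointing straight down.

```bash
python3 - <<'E'
from go import *
M=R.from_euler('xyz',[np.pi,0,-3.0]).as_matrix()
delta([.478,.082,.17],M,"abovepad")
q,e=ik(np.array([.478,.082,.17]),M,np.array(robot.get_obs()["joint_positions"])); print(q.round(2),e)
E
```

```text
abovepad rot [-0.004  0.702 -0.001] cm [ -6.86 -21.77   4.57]
[ 0.05 -0.05  1.58 -0.    1.61 -1.66] 6.05337972706903e-08
```

>>> move_arm:
  deltas: [0,0.06,0,-1,-2,-1,-0.5,0,0.14,0,-1.6,-5,-0.3,0.5,0,0.24,0,-2.4,-8.5,0.7,1,0,0.35,0,-3.5,-12,1.8,1,0,0.46,0,-4.6,-15.5,3,1,0,0.57,0,-5.7,-18.5,3.8,1,0,0.66,0,-6.5,-20.7,4.3,1,0,0.702,0,-6.9,-21.8,4.6,1]

```text
time: 20.0
tool_pos: [0.4805, 0.0783, 0.1676]
ee_rot: [-3.138, -0.007, -3.008]
wrist_force: [0.1, 0.8, -0.2]
width: 0.0335
finger_force: 0.0
```

>>> move_arm:
  deltas: [0,0,0,0,0,0,1,0,0,0,0,0,0,1,0,0,0,0,0,0,1,0,0,0,0,0,0,1]

```text
time: 20.4
tool_pos: [0.4775, 0.0821, 0.17]
ee_rot: [-3.138, -0.0, -3.002]
wrist_force: [-0.4, 0.5, 0.6]
width: 0.0024
finger_force: 0.0
```

```bash
python3 log.py; python3 - <<'E'
from go import *
M=R.from_euler('xyz',[np.pi,0,-3.0]).as_matrix()
for z in(.12,.091):delta([.478,.082,z],M,z)
for i in range(4):
    robot.snapshot("top"); o=robot.get_obs(); print(o["tool_pos"],o["wrist_force"])
E
```

```text
{'time': 20.4, 'joint_positions': [0.05566, -0.04938, 1.57966, -0.00327, 1.61124, -1.65506], 'tool_pos': [0.4775, 0.08215, 0.17005], 'ee_rot': [-3.13833, -0.0002, -3.00181], 'wrist_force': [-0.41779, 0.45131, 0.56667], 'width': 0.00238}
0.12 rot [-0.003 -0.    -0.002] cm [-0.05 -0.01  5.  ]
0.091 rot [-0.003 -0.    -0.002] cm [-0.05  0.    7.9 ]
[0.47762897 0.08216816 0.17032195] [0.0467674  0.6301979  0.08409034]
[0.47777998 0.08212879 0.17049991] [-0.1176758   0.07297704  0.16386736]
[0.47791413 0.082064   0.17056794] [ 0.2386694  -0.91413887  0.54364261]
[0.47803064 0.08196889 0.17059562] [-0.26406657 -0.11428193  0.22205301]
```

>>> move_arm:
  deltas: [0,0,0,0,0,0.8,1,0,0,0,0,0,2,1,0,0,0,0,0,3.2,1,0,0,0,0,0,4.3,1,0,0,0,0,0,5.1,1,0,0,0,0,0,5.6,1,0,0,0,0,0,5.9,1,0,0,0,0,0,6,1]

```text
time: 21.4
tool_pos: [0.4783, 0.0813, 0.1105]
ee_rot: [-3.138, -0.001, -3.003]
wrist_force: [-3.1, -0.2, 2.8]
width: 0.0002
finger_force: 1.6
```

>>> move_arm:
  deltas: [0,0,0,0,0,0.2,1,0,0,0,0,0,0.5,1,0,0,0,0,0,0.8,1,0,0,0,0,0,1.1,1,0,0,0,0,0,1.4,1,0,0,0,0,0,1.5,1,0,0,0,0,0,1.6,1,0,0,0,0,0,1.6,1]

```text
time: 22.2
tool_pos: [0.4776, 0.0817, 0.0942]
ee_rot: [-3.139, -0.002, -3.003]
wrist_force: [-4.1, 1.1, 6.2]
width: 0.0003
finger_force: 3.1
```

```bash
cat > avg.py <<'E'
from h import *
T=[];F=[]
for i in range(8):
    robot.snapshot("top"); o=robot.get_obs(); T.append(o["tool_pos"]); F.append(o["wrist_force"])
print(np.round(T,4)[:,2],np.mean(T,0).round(4),np.mean(F,0).round(2),o["time"],o["ee_rot"])
E
python3 avg.py
```

```text
[0.0943 0.0943 0.0943 0.0943 0.0943 0.0943 0.0943 0.0943] [0.4776 0.0817 0.0943] [-4.6   0.95  6.4 ] 22.6 [-3.13930875e+00 -1.92895070e-03 -3.00271259e+00]
```

>>> move_arm:
  deltas: [0,0,0,0.05,0,0.1,1,0,0,0,0.1,0,0.2,1,0,0,0,0.1,0,0.3,1,0,0,0,0.1,0,0.33,1,0,0,0,0.1,0,0.33,1]

```text
time: 23.1
tool_pos: [0.4774, 0.0817, 0.0915]
ee_rot: [-3.139, 0.0, -3.003]
wrist_force: [-4.1, 1.1, 7.3]
width: 0.0006
finger_force: 3.5
```

```bash
python3 avg.py; python3 - <<'E'
from h import *
# lever level? heights along lever arm / pad from scene depth
s=robot.snapshot("scene"); Pc=cloud(s); ax=np.array([.948,-.317]); d=Pc[...,:2]-[.478,.082]; u=d@ax; v=d@[.317,.948]
for lo,hi in((-.022,-.012),(.03,.05),(.05,.07),(.07,.09)):
    m=(u>lo)&(u<hi)&(abs(v)<.012)&(Pc[...,2]>.06)&(Pc[...,2]<.115); print(lo,m.sum(),np.median(Pc[m][:,2]) if m.any() else 0)
E
```

```text
[0.0915 0.0915 0.0916 0.0915 0.0915 0.0915 0.0915 0.0915] [0.4774 0.0817 0.0915] [-3.7   1.66  7.18] 23.5 [-3.13942531e+00  1.50606247e-04 -3.00266806e+00]
-0.022 8 0.09410788423365268
0.03 22 0.08799420055186369
0.05 22 0.08850431133604264
0.07 25 0.08880668134630532
```

The lever is level (arm heights 88.0 to 88.8 mm along its length) with 7.2 N on the pad. One 0.4 mm trim, then I'll hand in.

>>> move_arm:
  deltas: [0,0,0,0,0,0.04,1,0,0,0,0,0,0.04,1,0,0,0,0,0,0.04,1,0,0,0,0,0,0.04,1]

```text
time: 23.95
tool_pos: [0.4774, 0.0818, 0.0912]
ee_rot: [-3.139, 0.0, -3.003]
wrist_force: [-4.6, 1.5, 6.9]
width: 0.0002
finger_force: 3.5
```

```bash
python3 avg.py; python3 -c "
from bench import robot
print(robot.close_job())"
```

```text
[0.0911 0.0912 0.0912 0.0911 0.0912 0.0912 0.0912 0.0912] [0.4774 0.0817 0.0912] [-4.17  1.28  7.  ] 24.35 [-3.13948477e+00  8.22515202e-05 -3.00267030e+00]
the job is handed in; nothing more can be done
None
```

I handed the job in at 24.35 s: all six balls are in the bowl, the empty cup is upright back where it stood, and the fingertips hold the lever level at half travel (fingertip height 91.2 mm, about 7 N); the judge's verdict was not shown.

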